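Pin the crank onto the fruit press

ROBOT

A 6-joint arm with a two-finger parallel gripper is mounted at the origin on the work surface. World frame = base frame: x ahead of the robot, y to its left, z up, the work surface at z = 0. Lengths are in m, angles in rad, forces in N, time in s.
With the tool pointing down it reaches from about 0.35 to 0.85 m from the base axis. Payload 8.1 kg.
Tool frame: the origin (TCP) lies on the centre line of the jaws, within the pads' length; the fingertips stand 11 mm ahead of it and the grasp point (between the pads) lies 8 mm behind it; z points along the fingers, x is the direction in which the jaws open and shut, and the axes are right-handed (so a half turn about z gives the same grasp; the last joint's range is limited). The gripper opens to 85 mm and grips with 20 to 120 N. Pads are 22 mm wide; open, the fingers measure 114 mm over their backs; the gripper's body (76 mm by 85 mm) begins 54 mm behind the grasp point. The pads swing forward as they close: fully open they stand 13 mm farther back than shut.
Start: joints at [-1.21, 0.13, 1.488, -0, 1.523, -0.085], TCP at [0.259, -0.541, 0.242] pointing down, gripper open.
Joint ranges: [-2.96, 2.96], [-0.89, 2.26], [0.02, 2.5], [-1.34, 4.48], [0, 2.73], [-2.66, 2.66]. Speed limits (rad/s): [2.39, 2.39, 2.79, 3.14, 3.14, 3.14].

INTERFACE

Orientations are given as a rotation vector (axis times angle).
In Python, from station import status, vision, job, recognise gives the robot as it stands.
- The arm moves only by the shell command python3 -m creep 'ROWS' [FORCE]. ROWS is JSON, a list of rows, each a list of 7 numbers: the shift along the tool's x, y, z normalised to -1 to 1, where 1 is 0.05 m, then the turn, a rotation vector about the tool's x, y, z normalised to -1 to 1, where 1 is 8 degrees, then the opening, from 0 (shut) to 1 (fully open). A call has 1 to 8 rows; each row shifts and turns the commanded pose from where the row before left it, along the tool's axes as they then stand; what a row does not reach is not made up. A row lasts 1/8 s, in which the tool goes at most 62.5 mm and 10.7 degrees, less where a joint would pass 70% of its speed; a pose out of reach is approached as far as the arm can. A call with a number of a shift or a turn outside -1 to 1 is refused whole. A call with a gripper value outside its range is refused whole. The fingers move at their own pace and stop on an object; FORCE is the grip in N (left out, the last holds). Time passes only in rows, so rows that do not move let the fingers close. It gives the time, the measured TCP pose, the force and the opening at its end, in the units of the state.
- status.state(): the state, without advancing time (a new reading comes with each control period).
- vision.grab_frame(name): name is "scene" or "side" or "wrist"; returns a dict with "image" (480x640x3 uint8, red, green, blue), "mtx" (3x3 intrinsics, pixels), "rvec" (rotation vector, rad) and "tvec" (3), from world to camera coordinates, as OpenCV has them; the wrist camera has in their place "T_tool_cam" (4x4, takes a point from camera to tool coordinates, whose origin is the TCP and whose axes are the tool frame's). Camera axes: x right, y down, z forward; pixel columns grow to the right and rows downward; lengths in m; the calibration is good to about 2 mm. A picture is of the moment at which its call begins: read the wrist's pose just before it. There is no depth.
- job.close_job(): hands the job in, once; it reports no verdict.
Trained networks look in a picture, given as the dict that the camera call returned (one of the last four; its "shot" number tells which), for a name from the list of things; names that differ only in an ending like _2 or _b are one class to them, and where a whole thing is asked for, a point or a joint stands for the part that bears it (a point fixed in the world has none). Each returns a list of dicts, best first, with "score" (0 to 1); they miss things now and then, are a little off and sometimes report something else, mostly with a low value. They report only what shows in the picture. A call takes as long as a camera call. They do not tell look-alikes from the thing itself.
- recognise(picture, label): "point" ([x, y, z] in m, in world coordinates, good to about 4 mm: the middle of the surface that is visible of it).
The state is a dict: "time_s": time; "joint_pos": joint angles; "dq": joint speeds; "joint_efforts": joint torques, N m; "tcp_pos": TCP position; "ee_rot": TCP orientation; "ft_force": force on the tool from outside, world axes, zero at the start; "ft_torque": the same for the moment, N m; "opening": finger opening in m.
Only numpy, scipy, OpenCV 4.12 (cv2) and the standard library are available. Lean on these libraries where they do the work, as an engineer would, in place of code of your own. Each camera call takes 0.05 s, during which the arm holds its last target. There are 200 camera calls.

TASK

Pin the crank to the spindle of the fruit press: start the linch pin, its ring open, into the hub of the crank, turn the hub slowly anticlockwise (seen from above) with the pin pressed in only lightly until you feel it drop into the spindle's hidden hole, and push it fully home, its head against the hub. Then flip the sprung ring over the top of the hub until it snaps down round the hub, past the pin's end. Never force the pin (a push of 10 N is plenty; if it sticks, ease back and turn a little), and leave the jar, the tumbler and the lime alone.

Things in the scene. Friction and masses are not known exactly. Their poses are not given: they have to be found in the camera images.
- press: Small fruit press screwed to the counter: foot board 200 x 270 mm, steel basket 132 mm across, two columns 95 mm to either side along its y axis, a dark crossbar 36 mm wide with its top 203 mm above the counter, and a vertical steel spindle, 18 mm in diameter, through the bar's middle. The spindle itself is too stiff to turn. Origin: underside, under the spindle's axis; z up.
- hub (a point): Centre of the crank's hub, on the spindle's axis, 249 mm above the counter, level with the bore. Turns with the crank; x axis along the bore, towards the crank's arm; z up. Flat faces with the bore's mouths lie 16.5 mm before and behind it; the hub is under 38 mm across, its top 17 mm above this point. Bore 10 mm wide, through walls 7 mm thick to the spindle.
- bore_mouth (a point): Middle of the bore's free mouth, on the hub's flat face 16.5 mm from the hub's centre, on the side away from the crank's arm (robot's side); x axis points into the bore. The mouth is flared to 14 mm. Under it is free space down to the crossbar, 46 mm below.
- crank_knob (a point): Upright wooden knob of the crank, 26 mm across, at half height, 128 mm from the spindle's axis along the hub's +x. The arm to it is 20 mm wide and its top is 24 mm below the bore's axis.
- crank (a joint): Turn of the crank on the spindle (rad), + anticlockwise from above, 0: bore along the press's x. Turns very lightly; stays put. The spindle's own cross hole (9.5 mm), hidden in the hub at the same height, meets the bore at an unknown angle between -0.3 and 0.45; the crank starts between -0.75 and -0.68. Within 0.15 rad the tip drops in, but askew by over 0.08 rad it sticks half-way.
- pin: Steel linch pin, about 160 g, lying flat, its axis 9 mm up: a head 36 mm long (x), 18 mm wide, 18 mm high, and a round shank, 8 mm in diameter, that runs 39 mm from the head's front face (shoulder) along +x, tip chamfered 1.8 mm. Origin: on the underside, below the shoulder; z up. The head's sides are flat for the fingers from the shoulder to 28 mm behind it.
- pin_head (a point): On the pin's axis, 14.5 mm behind the shoulder: middle of the flats by which the head is held, half-way up; x along the shank towards the tip. The head's rear is 21.5 mm behind it. Home, the shoulder meets the hub's flat, this point is 31 mm from the spindle's axis and the tip stands 6 mm out beyond. The fit is loose (1 mm all round): let go, the head sags 2 to 3 mm.
- ring (a joint): Angle (rad) of the pin's sprung ring, pivoted across the head 31 mm behind the shoulder. 0: open, leaning back over the head's rear, as at the start; 0.63: upright; 2.2: shut, level round the shank, its bar 4 mm past the tip. Over-centre spring: holds open at 0, takes about 5 N at the bar to swing, past about 1.2 snaps shut and stays. It can only shut round the hub when the pin is home.
- ring_bar (a point): Middle of the ring's far bar (centre of the wire), 74 mm from the pivot, swinging in the upright plane through the pin's axis. The ring is a closed loop of 4.5 mm wire, 53 mm wide outside, 44 mm inside. Open, the bar is about 60 mm above the pin's axis and 75 mm behind the shoulder; less high when the pin sags in the hole.
- spice_jar: Amber spice jar with a black cap, 44 mm across, 100 mm high, standing; origin under its middle. Leave alone.
- tumbler: Blue plastic tumbler, 76 mm across, 115 mm high, standing; origin under its middle. Leave alone.
- lime: A lime, 52 mm across, 48 mm high; origin under its middle. Leave alone.
Mind the look-alikes: they are no part of the job. Of the things that look like the pin, take the one that is nearest to the robot's base at the start.

How it is judged:
On the way:
1. the pin is through hub and spindle and fully home (head within 2.5 mm of the hub's flat, in line with the bore) with its ring still open (horizontal distance between pin_head and hub below 0.0335 m and z of pin_head in the frame of hub between -0.005 and 0.005 m and angle between the x axis of pin_head and the x axis of hub, either way round below 0.2 rad and value of joint ring below 1.1 rad), for 0.2 s.
At the end, for the whole second after the job is handed in: The linch pin stands through hub and spindle, its head within 2.5 mm of the hub's flat and in line with the bore, the ring is snapped shut round the hub (within 0.12 rad of fully shut), and the pin is at rest (horizontal distance between pin_head and hub below 0.0335 m and z of pin_head in the frame of hub between -0.005 and 0.005 m and angle between the x axis of pin_head and the x axis of hub, either way round below 0.2 rad and value of joint ring above 2.08 rad and linear speed of pin below 0.02 m/s); the robot touches nothing.
It fails at once if the pin is forced: more than 35 N between the pin and the press (contact force between pin and press above 35 N).
It fails at once if the spice jar is moved by more than 20 mm (distance of spice_jar from where it was at the start of the episode above 0.02 m).
It fails at once if the tumbler is moved by more than 20 mm (distance of tumbler from where it was at the start of the episode above 0.02 m).
It fails at once if the lime is moved by more than 20 mm (distance of lime from where it was at the start of the episode above 0.02 m).
It also fails if it takes over 70 s, if anything falls off the work surface, if the arm or the gripper's body presses on something with over 40 N, if the wrist force passes 120 N, or if a joint passes its speed limit or range.

## Working session

There is one attempt and no reset: what is moved stays moved. The work goes in short steps, Python scripts to look and compute and a shell command to move; the robot and the scene stay as the last step left them, time stands still between calls to the robot, and variables do not carry over. Pictures are saved under pics/ and viewed, about 8 in all and at most 12, crops included, and the job is handed in when it is done.

```bash
ls; mkdir -p pics
python3 - <<'E'
from station import status, vision, job, recognise
import cv2,numpy as np
s=status.state(); print({k:np.round(v,3).tolist() for k,v in s.items()})
for n in("scene","side"):
    f=vision.grab_frame(n); cv2.imwrite(f"pics/{n}0.png",f["image"][:,:,::-1])
    K=f["mtx"];
    for l in("press","hub","crank_knob","pin","ring_bar","spice_jar","tumbler","lime"):
        for d in recognise(f,l)[:4]:
            px=cv2.projectPoints(np.array([d["point"]],float),np.array(f["rvec"],float),np.array(f["tvec"],float),np.array(K),None)[0].ravel()
            print(n,l,np.round(d["point"],3),round(d["score"],2),px.round())
E
```

```text
pics
{'time_s': 0.0, 'joint_pos': [-1.21, 0.131, 1.489, -0.0, 1.523, -0.085], 'dq': [0.003, -0.0, -0.0, -0.0, -0.001, 0.001], 'joint_efforts': [-0.002, -56.941, -50.054, -0.0, 0.015, 0.0], 'tcp_pos': [0.259, -0.541, 0.241], 'ee_rot': [-2.657, 1.675, 0.002], 'ft_force': [0.218, 0.196, -0.604], 'ft_torque': [-0.033, 0.009, -0.004], 'opening': 0.085}
scene press [ 0.637 -0.013  0.072] 0.73 [410. 270.]
scene hub [ 0.653 -0.021  0.246] 0.88 [417. 212.]
scene crank_knob [ 0.66  -0.024  0.246] 0.82 [417. 214.]
scene pin [ 0.454 -0.259  0.018] 0.76 [293. 257.]
scene pin [ 0.637 -0.239  0.018] 0.62 [318. 302.]
scene pin [ 0.517 -0.389  0.048] 0.43 [246. 270.]
scene ring_bar [ 0.67  -0.251  0.059] 0.58 [316. 299.]
scene ring_bar [ 0.427 -0.243  0.046] 0.47 [297. 242.]
scene spice_jar [ 0.774 -0.241  0.067] 0.83 [333. 327.]
scene tumbler [ 0.714 -0.386  0.08 ] 0.62 [260. 314.]
scene lime [ 0.432 -0.452  0.037] 0.65 [217. 257.]
side press [ 0.6   -0.04   0.063] 0.71 [314. 214.]
side hub [ 0.648 -0.029  0.238] 0.62 [336. 155.]
side crank_knob [ 0.646 -0.027  0.236] 0.78 [335. 155.]
side pin [ 0.544 -0.394  0.019] 0.85 [299. 349.]
side pin [ 0.627 -0.238  0.017] 0.8 [331. 289.]
side pin [ 0.448 -0.269  0.018] 0.75 [253. 303.]
side pin [ 0.398 -0.59   0.018] 0.62 [225. 445.]
side ring_bar [ 0.369 -0.566  0.044] 0.64 [208. 427.]
side ring_bar [ 0.427 -0.245  0.048] 0.54 [243. 286.]
side ring_bar [ 0.656 -0.256  0.048] 0.46 [346. 286.]
side spice_jar [ 0.751 -0.251  0.069] 0.74 [389. 276.]
side tumbler [ 0.691 -0.391  0.072] 0.97 [370. 330.]
side lime [ 0.416 -0.457  0.036] 0.92 [236. 375.]
side lime [ 0.643 -0.027  0.229] 0.21 [333. 157.]
```

View pics/scene0.png

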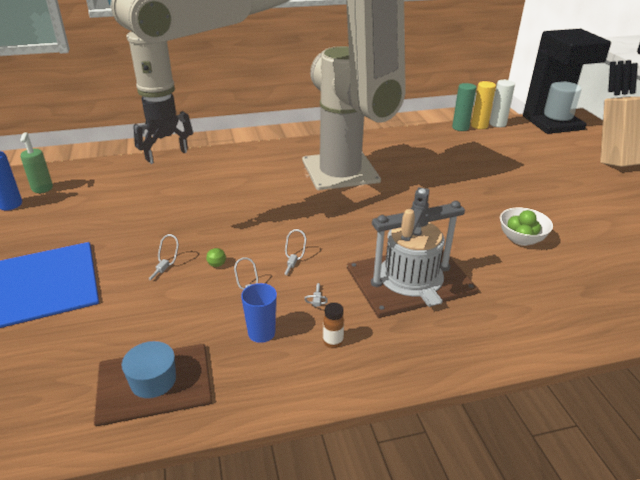

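View pics/side0.png

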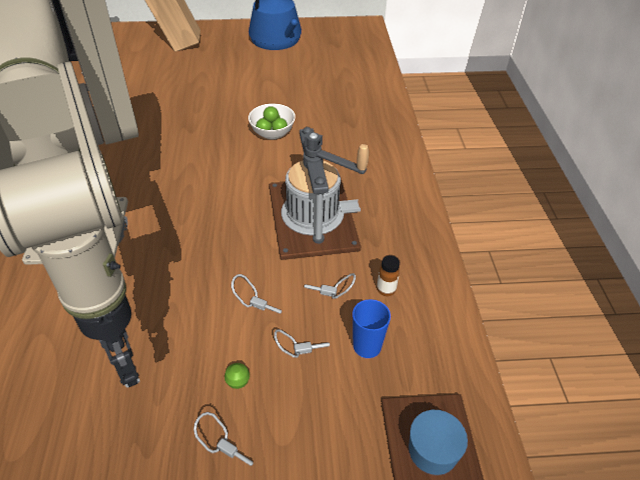

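Pin candidates (scene px): A (293,257) at (0.45,-0.26), B (318,302) at (0.63,-0.24), C (246,270) at (0.54,-0.39), D (163,266) at (0.40,-0.59). A is nearest to the base (0.52 m against 0.66 or more), so A is the one. I'll confirm it in a crop, along with the hub.

Run:
```python
import cv2,numpy as np
a=cv2.imread("pics/scene0.png");b=cv2.imread("pics/side0.png")
def c(i,x,y,w=80,h=60):
    return cv2.resize(i[y:y+h,x:x+w],(400,300),interpolation=cv2.INTER_CUBIC)
o=np.vstack([np.hstack([c(a,260,220),c(b,220,265)]),np.hstack([c(a,380,180),c(b,295,120)])])
cv2.imwrite("pics/crop1.png",o)
```

```text
(no output)
```

View pics/crop1.png

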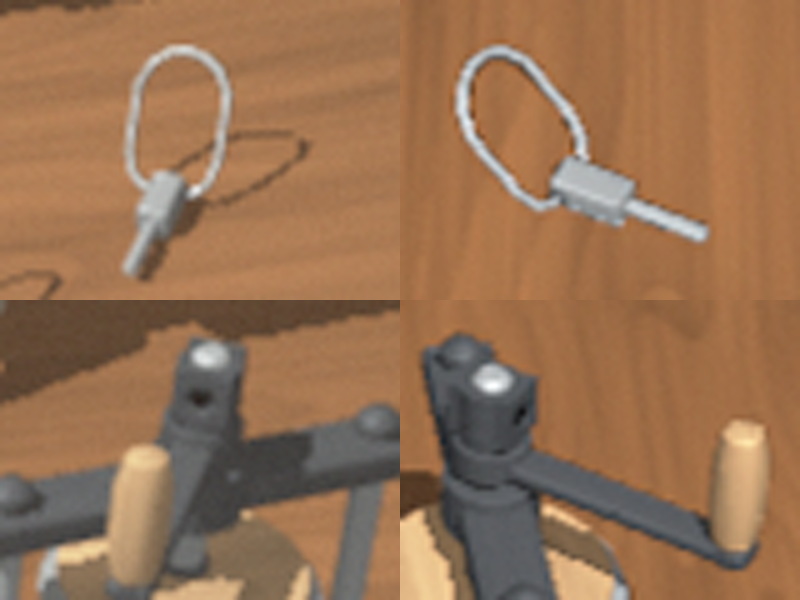

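Crops: pin A (scene tip ≈ (286,274), side tip ≈ (281,312)) has its ring open and matches the description. The hub shows a bright spindle top at scene (422,191) and side (313,136), and the knob is at scene (411,210) and side (364,146).

```bash
cat > h.py <<'E'
from station import status, vision, job, recognise
import cv2,numpy as np
from scipy.spatial.transform import Rotation as R
def P(f):
    r=cv2.Rodrigues(np.array(f["rvec"],float))[0]; return np.array(f["mtx"])@np.c_[r,np.array(f["tvec"],float).ravel()]
def tri(Ps,px):
    A=[];
    for M,(u,v) in zip(Ps,px): A+= [u*M[2]-M[0],v*M[2]-M[1]]
    X=np.linalg.svd(np.array(A))[2][-1]; return X[:3]/X[3]
def ray(M,uv,z):  # point at height z
    A=np.array([uv[0]*M[2]-M[0],uv[1]*M[2]-M[1]]); return np.r_[np.linalg.solve(A[:,:2],-A[:,2]*z-A[:,3]),z]
def proj(M,X): q=M@np.r_[X,1]; return (q[:2]/q[2]).round(1)
def Pw(f,s):  # wrist projection
    T=np.eye(4);T[:3,:3]=R.from_rotvec(s["ee_rot"]).as_matrix();T[:3,3]=s["tcp_pos"]
    return np.array(f["mtx"])@np.linalg.inv(T@np.array(f["T_tool_cam"]))[:3]
def delta(p,Rt):
    s=status.state();r=R.from_rotvec(s["ee_rot"])
    print("shift units",(r.inv().apply(np.array(p)-s["tcp_pos"])/.05).round(3),"turn units",((r.inv()*Rt).as_rotvec()/np.radians(8)).round(3))
E
python3 - <<'E'
from h import *
a=vision.grab_frame("scene");b=vision.grab_frame("side");Ps=[P(a),P(b)]
print("cams",[-cv2.Rodrigues(np.array(f["rvec"],float))[0].T@np.ravel(f["tvec"]) for f in(a,b)])
for n,u,v in[("spin",(422,191),(313.4,135.6)),("knob",(410.6,210.4),(364,145.6)),("tip",(285.6,274),(280.8,312)),("head",(293,258),(258.6,301)),("colL",(456.4,204),(307,129)),("colR",(384,218),(316,178))]:
    X=tri(Ps,(u,v)); print(n,X.round(4),[proj(M,X) for M in Ps],u,v)
    z={"spin":.27,"tip":.009,"head":.018}.get(n)
    if z: print("   at z",[ray(M,w,z).round(4) for M,w in zip(Ps,(u,v))])
E
```

```text
cams [array([ 1.58649189, -0.48727524,  0.90285236]), array([ 0.5216171 , -1.03828842,  1.0425099 ])]
spin [0.599  0.0103 0.2646] [array([421.9, 191.1]), array([313.4, 135.4])] (422, 191) (313.4, 135.6)
   at z [array([0.6068, 0.0066, 0.27  ]), array([0.5985, 0.0024, 0.27  ])]
knob [ 0.7035 -0.0623  0.2882] [array([410.3, 210.8]), array([363.9, 145.2])] (410.6, 210.4) (364, 145.6)
tip [ 0.5091 -0.2911  0.0104] [array([285.4, 274.2]), array([280.7, 311.7])] (285.6, 274) (280.8, 312)
   at z [array([ 0.5068, -0.2902,  0.009 ]), array([ 0.5093, -0.2908,  0.009 ])]
head [ 0.4598 -0.2621  0.0181] [array([292.5, 258.6]), array([258.3, 300.2])] (293, 258) (258.6, 301)
   at z [array([ 0.4576, -0.2603,  0.018 ]), array([ 0.4605, -0.2643,  0.018 ])]
colL [0.5904 0.1081 0.2116] [array([456.5, 203.8]), array([307. , 129.2])] (456.4, 204) (307, 129)
colR [ 0.6005 -0.0747  0.2082] [array([384.5, 217.3]), array([316.2, 178.8])] (384, 218) (316, 178)
```

```bash
cat >> h.py <<'E'
def down(yaw):  # tool down, jaws across a pin of this yaw (tool y along -/+ pin x); nearest of the two
    s=status.state();r=R.from_rotvec(s["ee_rot"]);c=[]
    for k in(0,np.pi):
        Q=R.from_euler("z",yaw+k)*R.from_matrix(np.array([[0,-1,0],[-1,0,0],[0,0,-1.]]));c.append(Q)
    return min(c,key=lambda Q:(r.inv()*Q).magnitude())
E
python3 - <<'E'
from h import *
r=R.from_rotvec(status.state()["ee_rot"]);print(r.as_matrix().round(2)); delta([.462,-.263,.13],down(-.53))
E
```

```text
[[ 0.43 -0.9  -0.  ]
 [-0.9  -0.43 -0.  ]
 [ 0.    0.   -1.  ]]
shift units [-3.27  -6.069  2.246] turn units [ 0.    -0.     6.989]
```

```bash
python3 -m creep '[[-0.55,-1,0.35,0,0,0,1],[-0.55,-1,0.35,0,0,0,1],[-0.55,-1,0.35,0,0,0,1],[-0.55,-1,0.4,0,0,0,1],[-0.55,-1,0.4,0,0,0,1],[-0.52,-1,0.4,0,0,0,1],[0,0,0,0,0,1,1],[0,0,0,0,0,1,1]]'
python3 -m creep '[[0,0,0,0,0,1,1],[0,0,0,0,0,1,1],[0,0,0,0,0,1,1],[0,0,0,0,0,1,1],[0,0,0,0,0,1,1],[0,0,0,0,0,0,1],[0,0,0,0,0,0,1]]'
python3 - <<'E'
from h import *
s=status.state();f=vision.grab_frame("wrist");cv2.imwrite("pics/w1.png",f["image"][:,:,::-1])
M=Pw(f,s);np.save("M1.npy",M);print(s["joint_pos"],s["tcp_pos"])
delta([.462,-.263,.13],down(-.53))
for X in([.462,-.2634,.018],[.508,-.2905,.009]):print(proj(M,np.array(X)))
E
```

```text
time_s: 2.0
tcp_pos: [0.4593, -0.2634, 0.1294]
ee_rot: [2.396, -2.032, -0.001]
ft_force: [-0.3, -1.5, -0.6]
opening: 0.0851
time_s: 2.88
tcp_pos: [0.4589, -0.2645, 0.1299]
ee_rot: [-1.564, 2.724, -0.0]
ft_force: [0.7, -0.1, 0.4]
opening: 0.0854
[-6.19646081e-01  2.40076965e-02  1.80995329e+00 -9.99549073e-06
  1.30748447e+00  1.47964873e+00] [ 0.45894612 -0.26451204  0.12985431]
shift units [-0.057 -0.038 -0.004] turn units [-0.     0.     0.007]
[315.  235.8]
[315.4 145.4]
```

View pics/w1.png

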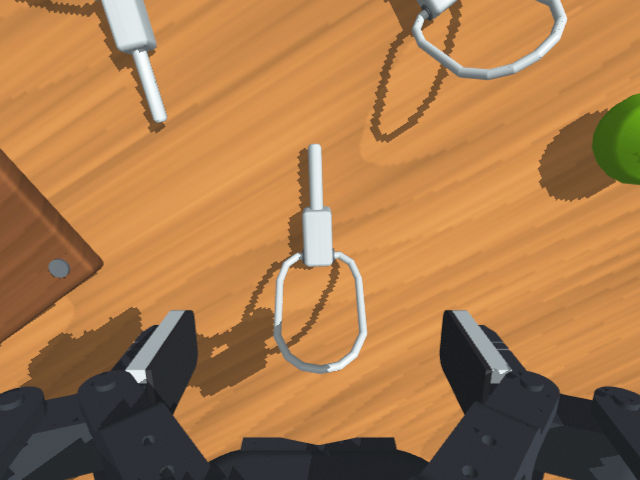

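The wrist view shows pin A: tip at (315,146), top front edge at (317.5,209), rear edge around (318.5,264), and the ring leaning back. It matches the prediction.

Run:
```python
from h import *
M=np.load("M1.npy")
t=ray(M,(315,146),.009);s=ray(M,(317.5,209),.018);r=ray(M,(318.5,265),.018)
print(t,s,r,np.hypot(*(t-s)[:2]),np.hypot(*(s-r)[:2]))
d=(t-r)[:2];y=np.arctan2(d[1],d[0]);u=d/np.hypot(*d);c=((t[:2]-53.5e-3*u)+(s[:2]-14.5e-3*u))/2;print(y,c)
delta([*c,.013],down(y))
```

```text
[ 0.50782497 -0.29015308  0.009     ] [ 0.47570708 -0.27316915  0.018     ] [ 0.44448039 -0.25568412  0.018     ] 0.03633198517152104 0.03578871495341524
-0.49834091179122714 [ 0.46190122 -0.26541017]
shift units [-0.014 -0.061  2.336] turn units [-0.    0.   -0.22]
```

```bash
python3 -m creep '[[0,-0.06,0.8,0,0,-0.22,1],[0,0,0.8,0,0,0,1],[0,0,0.7,0,0,0,1],[0,0,0.02,0,0,0,0],[0,0,0,0,0,0,0],[0,0,0,0,0,0,0],[0,0,0,0,0,0,0],[0,0,0,0,0,0,0]]' 50
python3 -m creep '[[0,0,0,0,0,0,0],[0,0,0,0,0,0,0],[0,0,0,0,0,0,0],[0,0,-0.2,0,0,0,0],[0,0,-0.8,0,0,0,0],[0,0,-0.8,0,0,0,0],[0,0,-0.8,0,0,0,0],[0,0,-0.8,0,0,0,0]]'
```

```text
time_s: 3.92
tcp_pos: [0.4629, -0.2669, 0.0158]
ee_rot: [-1.601, 2.701, -0.005]
ft_force: [0.2, -0.1, 6.5]
opening: 0.0165
time_s: 4.92
tcp_pos: [0.4612, -0.2658, 0.1858]
ee_rot: [-1.602, 2.702, -0.001]
ft_force: [1.1, -0.2, -1.1]
opening: 0.0168
```

Run:
```python
from h import *
c=np.array([.599,.012]);p=-.62
delta([*(c-.105*np.array([np.cos(p),np.sin(p)])),.30],down(p))
```

```text
shift units [-6.447  2.335 -2.285] turn units [-0.003 -0.     0.854]
```

```bash
python3 -m creep '[[0,0.5,-0.8,0,0,0,0],[-0.9,0.9,-0.8,0,0,0,0],[-0.95,0.9,-0.68,0,0,0,0],[-0.95,0,0,0,0,0,0],[-0.95,0,0,0,0,0,0],[-0.95,0,0,0,0,0,0],[-0.95,0,0,0,0,0,0],[-0.8,0,0,0,0,0,0]]'
python3 -m creep '[[0,0,0,0,0,0.85,0],[0,0,0,0,0,0,0],[0,0,0,0,0,0,0]]'
python3 - <<'E'
from h import *
s=status.state();f=vision.grab_frame("wrist");cv2.imwrite("pics/w2.png",f["image"][:,:,::-1])
M=Pw(f,s);np.save("M2.npy",M);print(s["joint_pos"],s["tcp_pos"],s["ft_force"])
for X in([.599,.012,.27],[.599,.012,.249]):print(proj(M,np.array(X)))
for n in("hub","crank_knob"):
  for d in recognise(f,n)[:2]:print(n,d,proj(M,np.array(d["point"])))
E
```

```text
time_s: 5.92
tcp_pos: [0.5213, 0.0539, 0.2865]
ee_rot: [-1.603, 2.702, -0.0]
ft_force: [-0.0, -1.1, -0.4]
opening: 0.0168
time_s: 6.3
tcp_pos: [0.5208, 0.0518, 0.2862]
ee_rot: [-1.441, 2.791, -0.0]
ft_force: [0.0, -0.4, -2.5]
opening: 0.0164
[ 1.20106211e-03 -9.26343871e-02  1.63464602e+00 -7.27683403e-05
  1.59941223e+00  2.18958918e+00] [0.52079905 0.05179981 0.28617026] [ 0.03270148 -0.37515915 -2.48154564]
[281.5  73. ]
[286.2  78. ]
hub {'point': [0.6017, 0.0034, 0.2632], 'score': 0.89} [298.5  52.3]
crank_knob {'point': [0.6032, 0.0066, 0.2626], 'score': 0.58} [288.5  54.6]
```

View pics/w2.png

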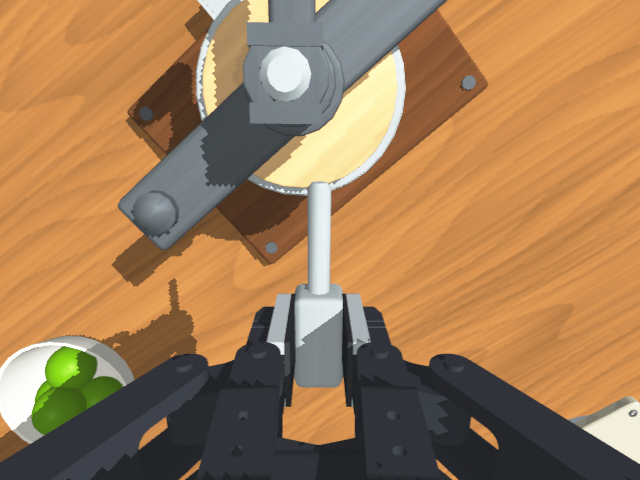

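The wrist view shows the pin straight in the jaws with its tip at (319,183). The spindle top is at (288,73) and the hub's near flat edge at row 123, level in the image, so the hub's yaw is about the tool's yaw.

Run:
```python
from h import *
M=np.load("M2.npy");s=status.state();r=R.from_rotvec(s["ee_rot"]);tcp=np.array(s["tcp_pos"])
T=lambda X:(r.inv().apply(X-tcp)*1000).round(1)
for n,uv,z in[("spin",(288,73),.268),("flatL",(252,124),.266),("flatR",(325,124),.266),("farL",(247,23),.266),("farR",(324,22),.266),("arm",(292,5),.225),("tip",(319,183),tcp[2]-.0065),("shoL",(298,286),tcp[2]+.0025),("shoR",(341,286),tcp[2]+.0025),("rearL",(296,385),tcp[2]+.0025),("rearR",(341,385),tcp[2]+.0025)]:
    X=ray(M,uv,z);print(n,X.round(4),T(X))
print("tool yaw",np.arctan2(*(-r.as_matrix()[:2,1])[::-1]))
```

```text
spin [0.598  0.0102 0.268 ] [-11.  -86.8  18.1]
flatL [0.592  0.0306 0.266 ] [-24.1 -70.1  20.1]
flatR [0.5771 0.0096 0.266 ] [  1.6 -70.2  20.1]
farL [0.6184 0.0121 0.266 ] [ -24.4 -102.3   20.1]
farR [ 0.6039 -0.0088  0.266 ] [   1.1 -102.7   20.1]
arm [ 0.6228 -0.0065  0.225 ] [ -11.8 -116.7   61.1]
tip [0.5631 0.0221 0.2796] [ -0.5 -51.5   6.5]
shoL [0.5399 0.0472 0.2886] [ -7.4 -18.1  -2.5]
shoR [0.5316 0.0354 0.2886] [  7.1 -18.1  -2.5]
rearL [0.5088 0.0709 0.2886] [-8.6 21.  -2.5]
rearR [0.4993 0.0575 0.2886] [ 7.8 20.9 -2.5]
tool yaw -0.619180238643232
```

Run:
```python
from h import *
M=np.load("M2.npy");s=status.state()
print("cam",-np.linalg.inv(M[:,:3])@M[:,3],s["tcp_pos"])
o=[]
for n in("scene","side"):
    f=vision.grab_frame(n);Q=P(f);np.save(n+".npy",Q);i=f["image"][:,:,::-1]
    u,v=proj(Q,np.array([.565,.03,.27]));x,y=int(u)-40,int(v)-40;print(n,x,y,"pred tip",proj(Q,np.array([.5631,.0221,.2796])),"scale 5")
    o.append(cv2.resize(i[y:y+80,x:x+80],(400,400),interpolation=cv2.INTER_CUBIC)); cv2.imwrite(f"pics/{n}1.png",i)
cv2.imwrite("pics/crop2.png",np.hstack(o))
```

```text
cam [0.5817519  0.00918585 0.41832019] [0.52090413 0.0516639  0.28611547]
scene 384 140 pred tip [421.3 177.1] scale 5
side 258 88 pred tip [297.3 127.4] scale 5
```

View pics/crop2.png

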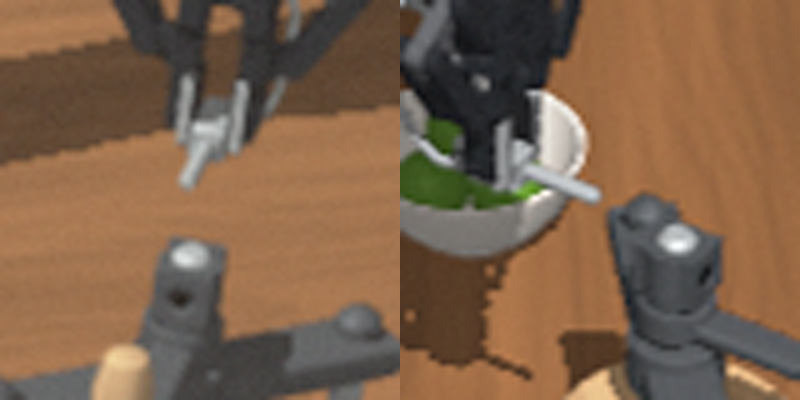

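The scene and side views put the tip at scene (421.4,176.6) and side (297.4,127.2). Both are within half a pixel of my prediction. Now I align with the bore.

```bash
python3 -m creep '[[-0.1,0,0.3,0,0,0,0],[-0.11,0,0.31,0,0,0,0],[0,-0.1,0,0,0,0,0],[0,-0.1,0,0,0,0,0],[0,0,0,0,0,0,0],[0,0,0,0,0,0,0]]'
python3 - <<'E'
from h import *
s=status.state();print(s["ft_force"],s["tcp_pos"]);f=vision.grab_frame("wrist");w=f["image"][:,:,::-1]
M=Pw(f,s);np.save("M3.npy",M);r=R.from_rotvec(s["ee_rot"]);tcp=np.array(s["tcp_pos"])
tip=tcp+r.apply([-.0005,-.0515,.0065]);print("tip",tip,"wrist pred tip",proj(M,tip),"spin",proj(M,np.array([.598,.0102,.268])),"mouth",proj(M,tcp*0+np.array([.598-.0165*np.cos(.62),.0102+.0165*np.sin(.62),.249])))
o=[cv2.resize(w[0:200,220:420],(400,400),interpolation=cv2.INTER_CUBIC)]
f=vision.grab_frame("side");i=f["image"][:,:,::-1];o.append(cv2.resize(i[105:165,275:335],(400,400),interpolation=cv2.INTER_CUBIC))
cv2.imwrite("pics/crop3.png",np.hstack(o));Q=P(f);print("side pred tip",((proj(Q,tip)-[275,105])*400/60+[400,0]))
E
```

```text
time_s: 7.3
tcp_pos: [0.5355, 0.0548, 0.2559]
ee_rot: [-1.438, 2.793, -0.0]
ft_force: [0.1, -1.4, -1.8]
opening: 0.0164
[ 0.11564198 -1.37976895 -1.80889637] [0.53553548 0.05479305 0.25586293]
tip [0.57775047 0.02528419 0.24939208] wrist pred tip [318.5 183.5] spin [320.5 103.1] mouth [320.1 156.9]
side pred tip [591.33333333 214.66666667]
```

View pics/crop3.png

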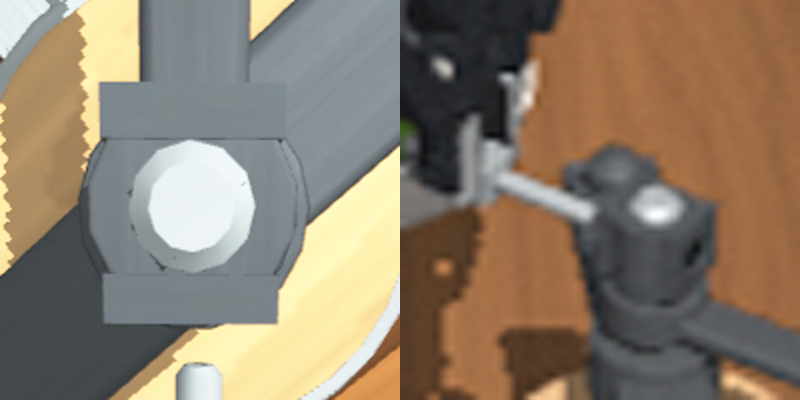

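The wrist crop puts the tip at x≈319.5 and the hub's middle at ≈315.3, so I shift 1.4 mm sideways. The side view shows the tip level with the hub, just short of the mouth.

```bash
python3 -m creep '[[-0.028,0,0,0,0,0,0],[0,-0.08,0,0,0,0,0],[0,-0.08,0,0,0,0,0],[0,-0.08,0,0,0,0,0],[0,0,0,0,0,0,0]]' 
python3 -m creep '[[0,-0.04,0,0,0,0,0],[0,0,0,0,0,0,0]]'
python3 -m creep '[[0,-0.02,0,0,0,0,0],[0,0,0,0,0,0,0]]'
python3 -m creep '[[0,-0.02,0,0,0,0,0],[0,0,0,0,0,0,0]]'
```

```text
time_s: 8.02
tcp_pos: [0.5461, 0.0488, 0.2552]
ee_rot: [1.438, -2.793, -0.0]
ft_force: [0.0, 0.6, -1.4]
opening: 0.0166
time_s: 8.28
tcp_pos: [0.5475, 0.0479, 0.2554]
ee_rot: [1.438, -2.793, -0.0]
ft_force: [-0.9, -1.1, -2.0]
opening: 0.0167
time_s: 8.52
tcp_pos: [0.5483, 0.0473, 0.2554]
ee_rot: [-1.438, 2.793, -0.0]
ft_force: [0.2, 0.4, -0.7]
opening: 0.0167
time_s: 8.78
tcp_pos: [0.5491, 0.0468, 0.2554]
ee_rot: [1.438, -2.793, -0.0]
ft_force: [0.2, 0.0, -1.8]
opening: 0.0166
```

```bash
for i in 1; do python3 -m creep '[[0,-0.02,0,0,0,0,0],[0,0,0,0,0,0,0]]'; done
python3 -m creep '[[0,-0.02,0,0,0,0,0],[0,0,0,0,0,0,0]]'
python3 -m creep '[[0,-0.02,0,0,0,0,0],[0,0,0,0,0,0,0]]'
```

```text
time_s: 9.02
tcp_pos: [0.5495, 0.0465, 0.2553]
ee_rot: [1.439, -2.792, -0.002]
ft_force: [-2.9, 2.3, 0.3]
opening: 0.0165
time_s: 9.28
tcp_pos: [0.5497, 0.0464, 0.2551]
ee_rot: [1.439, -2.791, -0.004]
ft_force: [-8.6, 4.8, 1.9]
opening: 0.0163
time_s: 9.52
tcp_pos: [0.5499, 0.0463, 0.255]
ee_rot: [1.439, -2.79, -0.006]
ft_force: [-10.8, 6.6, 2.5]
opening: 0.0167
```

Contact is at the expected depth: the tip is about 9 mm from the axis, so it's on the spindle. I ease off to a light press and turn about the spindle's axis.

```bash
python3 -m creep '[[0,0.03,0,0,0,0,0],[0.06,-0.0015,0,0,0,-0.358,0],[0.06,-0.0015,0,0,0,-0.358,0],[0,0,0,0,0,0,0]]'
python3 -m creep '[[0.06,-0.0015,0,0,0,-0.358,0],[0.06,-0.0015,0,0,0,-0.358,0],[0,0,0,0,0,0,0]]'
python3 - <<'E'
from h import *
s=status.state();r=R.from_rotvec(s["ee_rot"]);print("force in tool",r.inv().apply(s["ft_force"]).round(1),"axis from tcp",(r.inv().apply(np.array([.598,.0102,.249])-s["tcp_pos"])*1000).round(1))
E
```

```text
time_s: 10.02
tcp_pos: [0.5466, 0.0417, 0.2553]
ee_rot: [1.578, -2.716, -0.003]
ft_force: [-4.5, 5.6, 0.2]
opening: 0.0169
time_s: 10.4
tcp_pos: [0.544, 0.0364, 0.2552]
ee_rot: [-1.712, 2.634, 0.003]
ft_force: [-2.8, 4.4, 0.0]
opening: 0.0164
force in tool [-2.9  4.3 -0. ] axis from tcp [  2.  -60.    6.1]
```

```bash
cat > m.py <<'E'
from h import *
s=status.state();r=R.from_rotvec(s["ee_rot"]);Y=-r.as_matrix()[:2,1];c=np.array([.5987,.0112,.249])
print(f"  F tool {r.inv().apply(s['ft_force']).round(1)} axis {(r.inv().apply(c-s['tcp_pos'])*1000).round(1)} yaw {np.arctan2(Y[1],Y[0]):.3f} t {s['time_s']:.1f}")
E
python3 -m creep '[[0.06,-0.0015,0,0,0,-0.358,0],[0,0,0,0,0,0,0]]' >/dev/null; python3 m.py
python3 -m creep '[[0.06,-0.0015,0,0,0,-0.358,0],[0,0,0,0,0,0,0]]'>/dev/null; python3 m.py
python3 -m creep '[[0.06,-0.0015,0,0,0,-0.358,0],[0,0,0,0,0,0,0]]'>/dev/null; python3 m.py
```

```text
F tool [-2.6  4.5  1.4] axis [  0.7 -60.    6.2] yaw -0.368 t 10.7
  F tool [-0.5  0.8  1.4] axis [  0.3 -59.7   6.2] yaw -0.319 t 10.9
  F tool [0.2 0.9 0.3] axis [ -0.4 -59.1   6.5] yaw -0.271 t 11.2
```

Axial force fell from 4.5 to 0.8 N at yaw -0.32. I probe inward gently.

```bash
python3 -m creep '[[0,-0.02,0,0,0,0,0],[0,0,0,0,0,0,0]]' >/dev/null; python3 m.py
python3 -m creep '[[0,-0.02,0,0,0,0,0],[0,0,0,0,0,0,0]]'>/dev/null; python3 m.py
```

```text
F tool [ 0.7 -0.7  0.8] axis [ -0.3 -58.2   6.5] yaw -0.271 t 11.4
  F tool [ 1.  -0.9  0.7] axis [ -0.2 -57.4   6.3] yaw -0.270 t 11.7
```

```bash
python3 -m creep '[[0.046,-0.02,0,0,0,-0.286,0],[0,0,0,0,0,0,0]]' >/dev/null; python3 m.py
python3 -m creep '[[0.044,-0.02,0,0,0,-0.286,0],[0,0,0,0,0,0,0]]'>/dev/null; python3 m.py
python3 -m creep '[[0,-0.04,0,0,0,0,0],[0,0,0,0,0,0,0]]'>/dev/null; python3 m.py
```

```text
F tool [-0.3  0.6  1.7] axis [ -0.  -56.6   6.3] yaw -0.230 t 11.9
  F tool [-0.8  0.4  0.9] axis [  0.  -55.6   6.3] yaw -0.191 t 12.2
  F tool [-1.5  0.   2.4] axis [  0.  -53.3   6.5] yaw -0.190 t 12.4
```

```bash
python3 -m creep '[[0,-0.04,0,0,0,0,0],[0,-0.04,0,0,0,0,0],[0,0,0,0,0,0,0]]' >/dev/null; python3 m.py
python3 -m creep '[[0,-0.04,0,0,0,0,0],[0,0,0,0,0,0,0]]'>/dev/null; python3 m.py
python3 -m creep '[[0,-0.04,0,0,0,0,0],[0,0,0,0,0,0,0]]'>/dev/null; python3 m.py
```

```text
F tool [-1.  -0.4  0.6] axis [ -0.  -49.4   6.4] yaw -0.190 t 12.8
  F tool [-0.9 -0.2  2.4] axis [ -0.  -47.5   6.4] yaw -0.190 t 13.0
  F tool [-1.7 -0.3  1.7] axis [ -0.1 -45.5   6.4] yaw -0.190 t 13.3
```

```bash
python3 -m creep '[[0,-0.04,0,0,0,0,0],[0,-0.04,0,0,0,0,0],[0,0,0,0,0,0,0]]' >/dev/null; python3 m.py
python3 -m creep '[[0,-0.04,0,0,0,0,0],[0,0,0,0,0,0,0]]'>/dev/null; python3 m.py
python3 -m creep '[[0,-0.04,0,0,0,0,0],[0,0,0,0,0,0,0]]'>/dev/null; python3 m.py
```

```text
F tool [-0.8 -1.   1.2] axis [ -0.  -41.4   6.4] yaw -0.190 t 13.7
  F tool [-1.5 -1.1  1.5] axis [ -0.1 -39.4   6.4] yaw -0.190 t 13.9
  F tool [-1.6 -0.   1.4] axis [ -0.1 -37.5   6.4] yaw -0.190 t 14.2
```

```bash
python3 -m creep '[[0,-0.04,0,0,0,0,0],[0,-0.04,0,0,0,0,0],[0,0,0,0,0,0,0]]' >/dev/null; python3 m.py
python3 -m creep '[[0,-0.03,0,0,0,0,0],[0,0,0,0,0,0,0]]'>/dev/null; python3 m.py
python3 -m creep '[[0,-0.02,0,0,0,0,0],[0,0,0,0,0,0,0]]'>/dev/null; python3 m.py
python3 -m creep '[[0,-0.02,0,0,0,0,0],[0,0,0,0,0,0,0]]'>/dev/null; python3 m.py
```

```text
F tool [-0.8  0.7  2. ] axis [ -0.1 -33.4   6.4] yaw -0.190 t 14.5
  F tool [-0.2 -0.6  0.7] axis [ -0.1 -32.    6.4] yaw -0.190 t 14.8
  F tool [-0.5 -0.1  1.5] axis [ -0.1 -31.    6.4] yaw -0.190 t 15.0
  F tool [-0.3  3.4  0.2] axis [ -0.1 -30.3   6.3] yaw -0.190 t 15.3
```

Contact with the hub at the home depth. I press slightly more, then release and rise.

```bash
python3 -m creep '[[0,-0.02,0,0,0,0,0],[0,0,0,0,0,0,0]]'>/dev/null; python3 m.py
python3 -m creep '[[0,0,0,0,0,0,0.6],[0,0,0,0,0,0,1],[0,0,0,0,0,0,1],[0,0,0,0,0,0,1],[0,0,0,0,0,0,1],[0,0,-0.1,0,0,0,1]]'
python3 -m creep '[[0,0,-0.5,0,0,0,1],[0,0,-0.7,0,0,0,1],[0,0,-0.7,0,0,0,1],[0,0.6,0,0,0,0,0],[0,0.6,0,0,0,0,0],[0,0.6,0,0,0,0,0],[0,0,0,0,0,0,0],[0,0,0,0,0,0,0]]'
python3 m.py
python3 - <<'E'
from h import *
o=[]
for n,(x,y,w) in {"scene":(370,140,100),"side":(255,90,100)}.items():
    f=vision.grab_frame(n);i=f["image"][:,:,::-1];o.append(cv2.resize(i[y:y+w,x:x+w],(400,400),interpolation=cv2.INTER_CUBIC));np.save(n+".npy",P(f))
    for d in recognise(f,"ring_bar")[:2]+recognise(f,"pin_head")[:2]:print(n,d)
cv2.imwrite("pics/crop4.png",np.hstack(o))
E
```

```text
F tool [ 0.3  8.9 -1.2] axis [ -0.2 -30.1   6.2] yaw -0.190 t 15.5
time_s: 16.27
tcp_pos: [0.5699, 0.0167, 0.2601]
ee_rot: [2.001, -2.421, -0.001]
ft_force: [-0.5, -0.2, -0.3]
opening: 0.0857
time_s: 17.27
tcp_pos: [0.4821, 0.0335, 0.3558]
ee_rot: [-2.0, 2.421, -0.001]
ft_force: [0.1, 0.1, -1.0]
opening: -0.0002
  F tool [-0.1 -0.1  1. ] axis [-1.000e-01 -1.185e+02  1.070e+02] yaw -0.190 t 17.3
scene {'point': [0.6676, -0.2506, 0.0607], 'score': 0.66}
scene {'point': [0.3677, -0.5706, 0.0437], 'score': 0.55}
scene {'point': [0.3976, -0.5854, 0.0195], 'score': 0.81}
scene {'point': [0.6384, -0.2407, 0.0196], 'score': 0.66}
side {'point': [0.6564, -0.256, 0.0491], 'score': 0.59}
side {'point': [0.3671, -0.5697, 0.0469], 'score': 0.59}
side {'point': [0.546, -0.3947, 0.0186], 'score': 0.92}
side {'point': [0.6261, -0.2396, 0.0217], 'score': 0.88}
```

View pics/crop4.png

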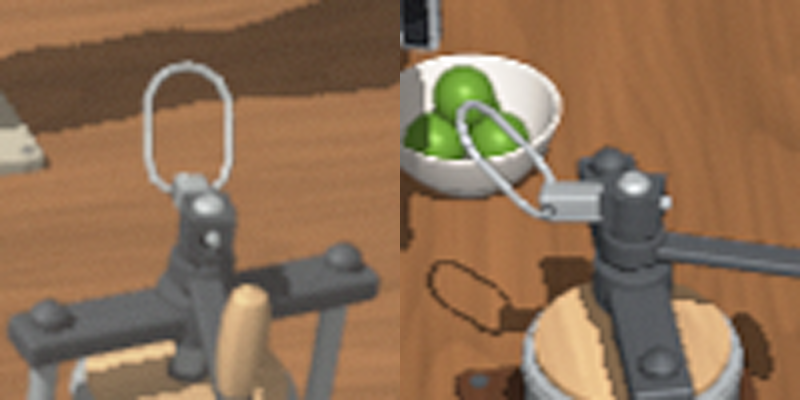

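The pin is home: the head is against the hub, and its tip shows beyond in both the scene view (211,238) and the side view (665,202) of the crop. The ring is open, its bar at crop scene (187,66) and side ≈(472,106). I triangulate it.

Run:
```python
from h import *
Ps=[np.load("scene.npy"),np.load("side.npy")]
s=status.state();r=R.from_rotvec(s["ee_rot"])
for a,b in[((187,66),(470,106)),((187,66),(466,110)),((211,238),(665,202))]:
    X=tri(Ps,[(370+a[0]/4,140+a[1]/4),(255+(b[0]-400)/4,90+b[1]/4)]);print(X.round(4),(r.inv().apply(X-s["tcp_pos"])*1000).round(1))
```

```text
[0.5084 0.0309 0.3042] [ -2.5 -26.4  50.8]
[0.5059 0.0317 0.3021] [ -2.8 -23.7  53. ]
[0.6168 0.006  0.2534] [   1.5 -137.6  101.6]
```

```bash
python3 -m creep '[[-0.03,0,0.5,0,0,0,0],[0,0,0.54,0,0,0,0],[0,0,0,0,0,0,0],[0,-0.2,0,0,0,0,0],[0,-0.1,-0.02,0,0,0,0],[0,-0.1,-0.02,0,0,0,0],[0,0,0,0,0,0,0]]'; python3 m.py
python3 -m creep '[[0,-0.1,-0.02,0,0,0,0],[0,-0.1,-0.02,0,0,0,0],[0,-0.1,-0.02,0,0,0,0],[0,-0.1,0,0,0,0,0],[0,0,0,0,0,0,0]]'; python3 m.py
```

```text
time_s: 18.45
tcp_pos: [0.5022, 0.0312, 0.3059]
ee_rot: [-2.0, 2.422, -0.001]
ft_force: [-2.9, 0.3, 2.4]
opening: 0.0001
  F tool [ 0.3  2.9 -2.4] axis [  1.5 -98.5  57. ] yaw -0.190 t 18.4
time_s: 19.08
tcp_pos: [0.5216, 0.0274, 0.3082]
ee_rot: [2.001, -2.422, -0.0]
ft_force: [-2.6, 1.6, 2.1]
opening: 0.0001
  F tool [-1.   2.9 -2.1] axis [  1.4 -78.8  59.2] yaw -0.190 t 19.1
```

```bash
python3 -m creep '[[0,-0.1,0,0,0,0,0],[0,-0.1,0,0,0,0,0],[0,-0.1,0,0,0,0,0],[0,-0.1,0,0,0,0,0],[0,-0.1,0,0,0,0,0],[0,0,0,0,0,0,0]]'; python3 m.py
python3 -m creep '[[0,-0.1,0,0,0,0,0],[0,-0.1,0,0,0,0,0],[0,-0.1,0,0,0,0,0],[0,0,0,0,0,0,0]]'; python3 m.py
```

```text
time_s: 19.82
tcp_pos: [0.5461, 0.0227, 0.3082]
ee_rot: [2.001, -2.422, -0.0]
ft_force: [-2.0, 0.7, 1.7]
opening: -0.0003
  F tool [-0.3  2.1 -1.7] axis [  1.4 -53.8  59.2] yaw -0.190 t 19.8
time_s: 20.32
tcp_pos: [0.5607, 0.0199, 0.3078]
ee_rot: [2.0, -2.422, -0.001]
ft_force: [-2.1, -0.8, -0.5]
opening: 0.0003
  F tool [1.2 1.9 0.5] axis [  1.4 -39.   58.8] yaw -0.190 t 20.3
```

```bash
python3 -m creep '[[0,-0.1,0,0,0,0,0],[0,-0.1,0,0,0,0,0],[0,-0.1,0,0,0,0,0],[0,0,0,0,0,0,0]]'; python3 m.py
python3 -m creep '[[0,-0.1,0,0,0,0,0],[0,-0.1,0,0,0,0,0],[0,-0.1,0,0,0,0,0],[0,0,0,0,0,0,0]]'; python3 m.py
```

```text
time_s: 20.82
tcp_pos: [0.5759, 0.0171, 0.3084]
ee_rot: [-2.001, 2.422, -0.001]
ft_force: [-0.8, 0.0, -0.8]
opening: 0.0003
  F tool [0.1 0.8 0.8] axis [  1.5 -23.5  59.4] yaw -0.190 t 20.8
time_s: 21.32
tcp_pos: [0.5905, 0.0142, 0.3085]
ee_rot: [-2.001, 2.422, -0.001]
ft_force: [-0.9, -0.3, -0.7]
opening: -0.0003
  F tool [0.5 0.8 0.7] axis [ 1.4 -8.6 59.5] yaw -0.190 t 21.3
```

```bash
python3 -m creep '[[0,0,-0.6,0,0,0,0],[0,0,-0.8,0,0,0,0],[0,0.8,-0.3,0,0,0,0],[0,1,0,0,0,0,0],[0,1,0,0,0,0,0],[0,0.8,0,0,0,0,0],[0,0,0,0,0,0,0]]'
python3 - <<'E'
from h import *
o=[]
for n,(x,y,w) in {"scene":(370,140,100),"side":(255,90,100)}.items():
    f=vision.grab_frame(n);i=f["image"][:,:,::-1];o.append(cv2.resize(i[y:y+w,x:x+w],(400,400),interpolation=cv2.INTER_CUBIC))
cv2.imwrite("pics/crop5.png",np.hstack(o))
E
```

```text
time_s: 22.2
tcp_pos: [0.4118, 0.0488, 0.3946]
ee_rot: [-2.001, 2.419, -0.003]
ft_force: [0.2, 0.6, 0.4]
opening: 0.0002
```

View pics/crop5.png

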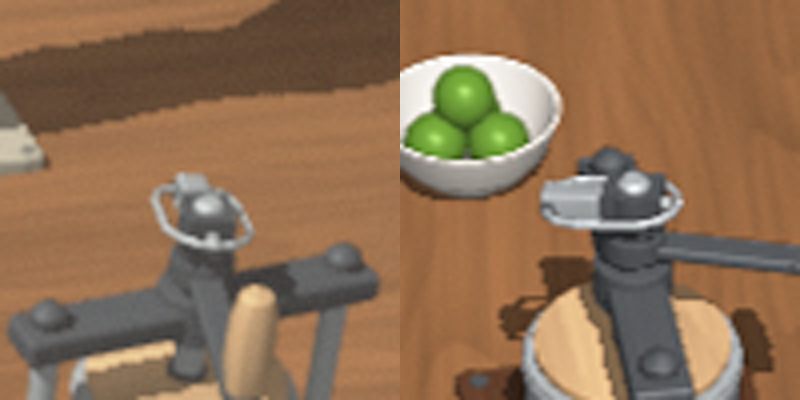

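The ring lies level round the hub, with its bar near scene crop (215,242) and side (680,205). I check that against the expected shut position before handing in.

Run:
```python
from h import *
u=np.array([np.cos(-.19),np.sin(-.19)])
for z0 in(.63,):
  for th in(1.9,2.08,2.2):
    X=np.r_[np.array([.5987,.0112])+u*(-.0475+.074*np.sin(th-z0)),.249+.074*np.cos(th-z0)]
    print(th,(proj(np.load("scene.npy"),X)-[370,140])*4,(proj(np.load("side.npy"),X)-[255,90])*4+[400,0])
```

```text
1.9 [219.2 215.6] [673.6 175.2]
2.08 [217.2 238.4] [678. 194.]
2.2 [215.6 252.4] [678.4 206.8]
```

The bar matches the fully shut pose, allowing for the same ~12-row offset (pin sag) that the tip showed earlier. Handing in.

```bash
python3 -c "
from station import job; print(job.close_job())"
```

```text
the job is handed in; nothing more can be done
None
```

The crank is pinned and the ring is shut. I handed the job in at about 22 s of the 70 s; it reports no verdict.

- **Pin:** I took the pin nearest the base. I started it into the hub and turned the hub anticlockwise with about 5 N on the pin, and felt it drop in after roughly 0.3 rad. I turned a little further and pushed it home at about 9 N. The highest force I read was about 13 N, at first contact with the spindle.
- **Ring:** I let go of the pin and swept the ring's bar over the hub with the closed fingers until it snapped down, at about 4 N.
- **Last checks:** The pictures show the head against the hub, and before the ring closed the tip showed beyond it. The ring lies level round the hub, and the gripper is clear of everything.
- **Doubtful:** In the scene picture the bar sat about 10 enlarged-crop pixels (2–3 camera pixels) above its computed shut position. The sagging pin's tip showed about the same offset, by eye, so I took the ring as fully shut. The side picture agreed to within about 2 crop pixels. The ring-bar and pin-head detectors reported only the look-alikes at that stage, so they gave no independent check.
- **Not measured:** I didn't check the jar, tumbler and lime again at the end; the arm was never brought close to them.

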